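Count in, gauge and present a blind spacer

TASK

At the electronics bench, count in the aluminium spacer that lies on the blue mat: swing the tally counter's red-pegged lever all the way to its stop and let it spring back. Then find which end of that spacer has the blind hole by trying its ends on the brass gauge pin, until the hole slides most of the way over the pin. Finish holding the spacer still in the gripper with the hole facing straight up, at least 15 cm above the bench and clear of everything; leave the spare spacer in its tray and the other things where they are.

Things in the scene. Friction and masses are not known exactly. Their poses are not given: they have to be found in the camera images.
- spacer_a: Square aluminium bar, 64 mm long, 30 x 30 mm, 0.13 kg; origin at its centre, x axis along its length. Lies flat within 35 degrees of world x, centre 20 mm above the bench. One end (not told which) has a blind hole on the axis, 16 mm wide, 30 mm deep; the other is solid. Of two alike, with holes that may face opposite ways, either may be the one on the mat, to be worked on; the one in the tray is the spare.
- spacer_b: Square aluminium bar, 64 mm long, 30 x 30 mm, 0.13 kg; origin at its centre, x axis along its length. Lies flat within 35 degrees of world x, centre 20 mm above the bench. One end (not told which) has a blind hole on the axis, 16 mm wide, 30 mm deep; the other is solid. Of two alike, with holes that may face opposite ways, either may be the one on the mat, to be worked on; the one in the tray is the spare.
- mat: Blue work mat fixed to the bench, 170 mm (x) x 130 mm (y), 5 mm thick; origin at the centre of its underside. The spacer to be worked on lies on it.
- tray: Grey open tray fixed to the bench, 140 x 120 mm, walls 25 mm high, floor 5 mm thick; origin at the centre of its underside. Holds the spare spacer.
- gauge_stand: Grey post fixed to the bench with a level brass pin through it. Origin under the foot's centre; x axis along the pin (near end at -x, towards the robot), z up. Foot 70 (x) x 60 x 10 mm; post 24 (x) x 30 mm, 86 mm high; pin 9 mm thick, axis 65 mm above the bench, each end 27 mm out of the post. Either end of the pin may be used. A hole clears the pin by 3.5 mm all round; a solid end stops on its tip.
- pin_near (a point): Centre of the tip of the pin's near end, 39 mm from the stand's axis on its -x side, 65 mm above the bench.
- pin_far (a point): Centre of the tip of the pin's far end, 39 mm from the stand's axis on its +x side, 65 mm above the bench.
- tally: Green tally counter fixed to the bench, 75 (x) x 70 (y) x 42 mm high. Origin at the centre of its underside, z up. The lever's upright hinge axis stands 12 mm from the origin on its -x side.
- tally_peg (a point): Centre of the top of the lever's upright red peg: 12 mm thick, 49 to 85 mm above the bench, 60 mm from the hinge axis, on a steel arm 8 mm thick at 53 mm height. At rest it lies on the counter's -x side, 29 mm to +y of its centre line; pushed towards the counter's -y it swings in a level arc about the hinge and stops 29 mm to -y of the centre line.
- tally_lever (a joint): Angle of the tally lever, rad: 0 at rest, 1.0 at its stop. Sprung: it takes about 1.2 N at the peg to start and 3.5 N at the stop, and swings back by itself when let go.
- jar: Small amber jar of screws with a white lid, 48 mm in diameter, 50 mm high, loose; origin at the centre of its underside. Leave alone.
- screwdriver: Orange-handled screwdriver, 170 mm long, lying loose on the bench; x axis along its length. Leave alone.

How it is judged:
On the way, in this order (a step that is already met when the one before it is completed fails the run):
1. the tally lever is swung to its stop (value of joint tally_lever above 0.93 rad), for 0.05 s.
2. the lever is let go and springs back (value of joint tally_lever below 0.06 rad), for 0.05 s.
3. the working spacer's hole is at least 18 mm over a pin end (((distance between spacer_a and pin_near below 0.014 m and horizontal distance between spacer_b and tray below 0.045 m) or (distance between spacer_a and pin_far below 0.014 m and horizontal distance between spacer_b and tray below 0.045 m) or (distance between spacer_b and pin_near below 0.014 m and horizontal distance between spacer_a and tray below 0.045 m) or (distance between spacer_b and pin_far below 0.014 m and horizontal distance between spacer_a and tray below 0.045 m))), for 0.1 s.
At the end, for the whole second after the job is handed in: The spacer from the mat is held still by the fingers, the hole end up, its axis within 0.30 rad (17 degrees) of vertical, its centre more than 150 mm above the bench, off the gauge pin; the spare is in the tray (centre within 45 mm of the tray's); the tally lever is back at rest (((angle between spacer_a's own x axis and vertical below 0.3 rad and height (world z) of spacer_a above 0.15 m and contact force between spacer_a and the fingers above 1 N and linear speed of spacer_a below 0.03 m/s and angular speed of spacer_a below 0.3 rad/s and contact force between spacer_a and gauge_stand below 0.5 N and horizontal distance between spacer_b and tray below 0.045 m and height (world z) of spacer_b below 0.04 m) or (angle between spacer_b's own x axis and vertical above 2.84159 rad and height (world z) of spacer_b above 0.15 m and contact force between spacer_b and the fingers above 1 N and linear speed of spacer_b below 0.03 m/s and angular speed of spacer_b below 0.3 rad/s and contact force between spacer_b and gauge_stand below 0.5 N and horizontal distance between spacer_a and tray below 0.045 m and height (world z) of spacer_a below 0.04 m)) and value of joint tally_lever below 0.06 rad); the arm keeps its last pose, push and grip.
It fails at once if the spare spacer is disturbed (both spacers moved by more than 20 mm) (distance of each of spacer_a, spacer_b from where it was at the start of the episode above 0.02 m).
It fails at once if the jar is moved by more than 30 mm (distance of jar from where it was at the start of the episode above 0.03 m).
It fails at once if the screwdriver is moved by more than 30 mm (distance of screwdriver from where it was at the start of the episode above 0.03 m).
It also fails if it takes over 72 s, if anything falls off the work surface, if the arm or the gripper's body presses on something with over 40 N, if the wrist force passes 120 N, or if a joint passes its speed limit or range.

ROBOT

A 7-joint arm with a two-finger parallel gripper is mounted at the origin on the work surface. World frame = base frame: x ahead of the robot, y to its left, z up, the work surface at z = 0. Lengths are in m, angles in rad, forces in N, time in s.
With the tool pointing down it reaches from about 0.425 to 0.875 m from the base axis. Payload 8.4 kg.
Tool frame: the origin (TCP) lies at the very end of the fingers, on their centre line; the grasp point (between the pads) lies 19 mm behind it; z points along the fingers, x is the direction in which the jaws open and shut, and the axes are right-handed (so a half turn about z gives the same grasp; the last joint's range is limited). The gripper opens to 85 mm and grips with 20 to 120 N. Pads are 22 mm wide; open, the fingers measure 114 mm over their backs; the gripper's body (76 mm by 85 mm) begins 54 mm behind the grasp point. The pads swing forward as they close: fully open they stand 13 mm farther back than shut.
Start: joints at [-1.27, 0.333, 0.04, 1.465, -0.013, 1.343, -0.059], TCP at [0.253, 0.599, 0.231] pointing down, gripper open.
Joint ranges: [-2.58, 2.58], [-0.38, 2.09], [-1.3, 1.39], [0.25, 2.4], [-1.5, 4.64], [0.08, 2.09], [-2.65, 2.65]. Speed limits (rad/s): [2.22, 2.22, 2.79, 2.79, 3.14, 3.14, 3.14].

INTERFACE

Orientations are given as a unit quaternion [w, x, y, z].
In Python, from rig import * gives the robot as it stands. The module is installed in compiled form; this text tells all that it offers.
- The arm moves only by the shell command python3 -m crank 'ROWS' [OPENING] [FORCE]. ROWS is JSON, a list of rows, each a list of 2 entries, a list of its own where there are three numbers: the shift along the tool's x, y, z in mm, then the turn, a rotation vector about the tool's x, y, z in degrees. In form: [[[x, y, z], [ax, ay, az]], ...]. A call has 1 to 10 rows; each row shifts and turns the commanded pose from where the row before left it, along the tool's axes as they then stand; what a row does not reach is not made up. A row lasts 1/12 s, in which the tool goes at most 41.7 mm and 7.16 degrees, less where a joint would pass 70% of its speed; a pose out of reach is approached as far as the arm can. A call is refused whole if a number of a shift passes 41.7 or a number of a turn 7.16, either way. A call with a gripper value outside its range is refused whole. OPENING is the closure, from 0 (fully open) to 1 (shut), set as the call begins (- or left out, the last holds). The fingers move at their own pace and stop on an object; FORCE is the grip in N (left out, the last holds). Time passes only in rows, so rows that do not move let the fingers close. It gives the time, the measured TCP pose, the force and the opening at its end, in the units of the state.
- state(): the state, without advancing time (a new reading comes with each control period).
- grab_frame(name): name is "scene" or "top"; returns a dict with "img" (480x640x3 uint8, blue, green, red), "K" (3x3 intrinsics, pixels), "position" and "attitude" of the camera in the world. Camera axes: x right, y down, z forward; pixel columns grow to the right and rows downward; lengths in m; the calibration is good to about 2 mm. A picture is of the moment at which its call begins. There is no depth.
- job_done(): hands the job in, once; it reports no verdict.
The state is a dict: "t": time; "joints": joint angles; "dq": joint speeds; "joint_efforts": joint torques, N m; "ee_pos": TCP position; "ee_rot": TCP orientation; "ft_force": force on the tool from outside, world axes, zero at the start; "torque": the same for the moment, N m; "finger_gap": finger opening in m.
Only numpy, scipy, OpenCV 4.12 (cv2) and the standard library are available. Lean on these libraries where they do the work, as an engineer would, in place of code of your own. Each camera call takes 0.05 s, during which the arm holds its last target.

## Working session

There is one attempt and no reset: what is moved stays moved. The work goes in short steps, Python scripts to look and compute and a shell command to move; the robot and the scene stay as the last step left them, time stands still between calls to the robot, and variables do not carry over. Pictures are saved under pics/ and viewed, and the job is handed in when it is done.

```bash
mkdir -p pics; python3 - <<'E'
from rig import *
import cv2
s=state();print(s)
for n in("scene","top"):
    f=grab_frame(n);cv2.imwrite(f"pics/{n}0.png",f["img"]);print(n,f["K"],f["position"],f["attitude"])
E
```

```text
{'t': 0.0, 'joints': array([-1.27021092,  0.33390866,  0.03986354,  1.46631357, -0.01339769,
        1.34328723, -0.05847944]), 'dq': array([ 0.00014441,  0.00080834,  0.00046736, -0.00107107, -0.00028465,
        0.00058537,  0.00028445]), 'joint_efforts': array([ 5.57526328e-04, -6.58558702e+01,  1.36627279e+00, -4.05561411e+01,
        1.69719046e-02,  1.25231675e-02, -1.12102779e-05]), 'ee_pos': array([0.25283223, 0.59829958, 0.23040187]), 'ee_rot': array([ 5.01308811e-04,  8.33428990e-01,  5.52625947e-01, -6.55824125e-04]), 'ft_force': array([-0.65875684,  0.66839395, -0.52991498]), 'torque': array([ 0.02491419, -0.01126157,  0.00674497]), 'finger_gap': 0.08558732634170654}
scene [[500.19505997   0.         322.77874672]
 [  0.         500.19505997 237.18924507]
 [  0.           0.           1.        ]] [1.26005718 0.04897015 0.82148643] [-0.25212834  0.65211774  0.66639822 -0.25901188]
top [[584.54438568   0.         319.66147911]
 [  0.         584.54438568 240.60387012]
 [  0.           0.           1.        ]] [0.3284504  0.01820454 1.33160048] [-0.06898608  0.71224323 -0.69587404  0.06090841]
```

View pics/scene0.png

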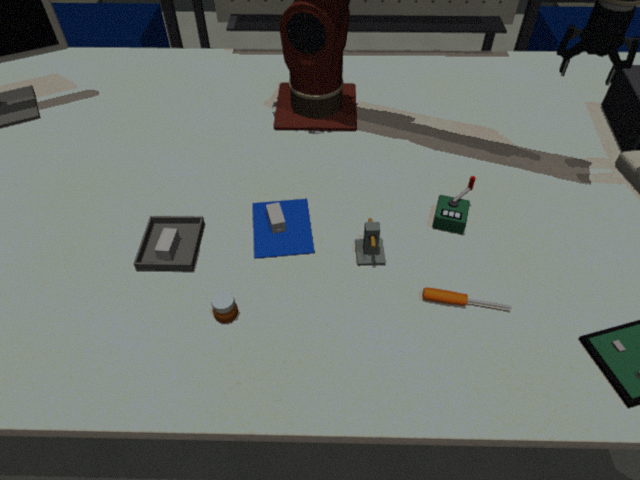

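View pics/top0.png

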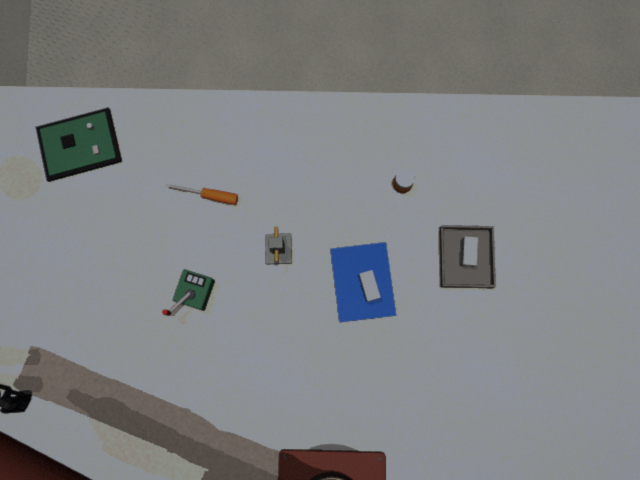

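The scene view shows the spare in the tray at about (167,243), the work spacer on the mat at (276,217), the gauge at (371,240), the tally at (452,213) with its peg at (472,183), the jar at (224,308) and the screwdriver at (465,299). In the top view the spacer is at (370,286), the gauge at (277,248) and the peg at (167,313). I'll enlarge these for measuring.

```bash
cat > h.py <<'E'
import numpy as np,cv2
from scipy.spatial.transform import Rotation as R
from rig import *
def rot(q): return R.from_quat([q[1],q[2],q[3],q[0]])
def bp(f,u,v,z):
    M=rot(f["attitude"]).as_matrix();d=M@np.linalg.solve(f["K"],[u,v,1.]);p=np.array(f["position"])
    return p+d*(z-p[2])/d[2]
def pj(f,P):
    M=rot(f["attitude"]).as_matrix();c=M.T@(np.array(P)-f["position"]);c=f["K"]@c;return c[:2]/c[2]
def crop(img,x0,y0,w,h,s,name):
    cv2.imwrite(name,cv2.resize(img[y0:y0+h,x0:x0+w],None,fx=s,fy=s,interpolation=cv2.INTER_CUBIC))
E
python3 - <<'E'
from h import *
t=cv2.imread("pics/top0.png");s=cv2.imread("pics/scene0.png")
a=cv2.resize(t[255:330,150:250],None,fx=4,fy=4,interpolation=2);b=cv2.resize(t[215:290,240:340],None,fx=4,fy=4,interpolation=2)
c=cv2.resize(t[235:310,320:420],None,fx=4,fy=4,interpolation=2);d=cv2.resize(s[170:245,425:525],None,fx=4,fy=4,interpolation=2)
cv2.imwrite("pics/m.png",np.vstack([np.hstack([a,b]),np.hstack([c,d])]))
a=cv2.resize(s[190:265,240:340],None,fx=4,fy=4,interpolation=2);b=cv2.resize(s[205:280,320:420],None,fx=4,fy=4,interpolation=2)
cv2.imwrite("pics/m2.png",np.hstack([a,b]))
E
```

```text
(no output)
```

View pics/m.png

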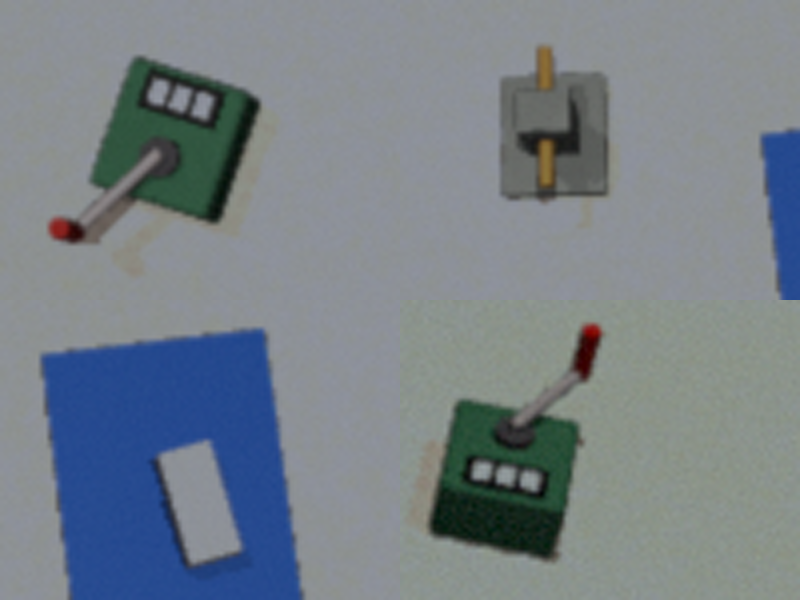

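View pics/m2.png

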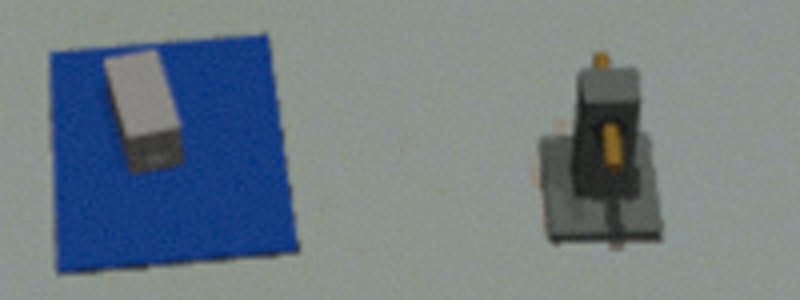

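```bash
python3 - <<'E'
from h import *
f=grab_frame("top");g=grab_frame("scene")
P=lambda c,o,z:bp(f,o[0]+c[0]/4,o[1]+c[1]/4,z)
pr=lambda n,a:print(n,np.round(a,4).tolist())
o=(150,255);pr("peg",P((60,228),o,.085));pr("hinge",P((161,156),o,.05))
for c in[(137,57),(248,90),(213,220),(92,183)]:pr("tal",P(c,o,.042))
o=(240,215)
c4=[P(c,o,.01) for c in[(101,73),(206,73),(206,195),(101,195)]];pr("foot",np.mean(c4,0));pr("f",c4)
pr("near",P((146,188),o,.065));pr("far",P((144,44),o,.065))
o=(320,235);c4=[P(c,o,.035) for c in[(158,157),(210,139),(242,250),(190,265)]];pr("sp",np.mean(c4,0));pr("s",c4)
d=c4[0]+c4[1]-c4[2]-c4[3];print(np.degrees(np.arctan2(d[1],d[0])),np.linalg.norm(d)/2)
S=lambda c,o,z:bp(g,o[0]+c[0]/4,o[1]+c[1]/4,z)
o=(240,190);c4=[S(c,o,.035) for c in[(105,57),(157,50),(182,127),(128,138)]];pr("sp_scene",np.mean(c4,0));pr("s",c4)
d=-c4[0]-c4[1]+c4[2]+c4[3];print(np.degrees(np.arctan2(d[1],d[0])),np.linalg.norm(d)/2)
o=(320,205);pr("nearS",S((201,58),o,.065));pr("farS",S((214,163),o,.065))
c4=[S(c,o,.01) for c in[(141,136),(248,137),(262,236),(147,238)]];pr("footS",c4);
o=(425,170);pr("pegS",S((192,32),o,.085));pr("hingeS",S((114,128),o,.05))
# enhance
im=cv2.imread("pics/scene0.png")[195:245,250:310];im=cv2.resize(im,None,fx=12,fy=12,interpolation=2)
cv2.imwrite("pics/e.png",np.clip(im.astype(float)*1.6,0,255).astype(np.uint8))
im=cv2.imread("pics/scene0.png")[220:270,140:200];im=cv2.resize(im,None,fx=12,fy=12,interpolation=2)
E
```

```text
peg [0.3985, 0.3604, 0.085]
hinge [0.441, 0.3172, 0.05]
tal [0.4965, 0.3361, 0.042]
tal [0.4795, 0.2731, 0.042]
tal [0.4073, 0.2882, 0.042]
tal [0.426, 0.3563, 0.042]
foot [0.5538, 0.1307, 0.01]
f [[0.5886, 0.1623, 0.01], [0.59, 0.1017, 0.01], [0.519, 0.0994, 0.01], [0.5176, 0.1594, 0.01]]
near [0.5142, 0.129, 0.065]
far [0.5947, 0.1331, 0.065]
sp [0.4703, -0.0783, 0.035]
s [[0.4952, -0.0547, 0.035], [0.506, -0.0836, 0.035], [0.4444, -0.1017, 0.035], [0.4355, -0.0731, 0.035]]
16.775520307348174 0.06330447215914795
sp_scene [0.4721, -0.0749, 0.035]
s [[0.4443, -0.0988, 0.035], [0.4379, -0.0698, 0.035], [0.4985, -0.0511, 0.035], [0.5075, -0.08, 0.035]]
16.824012455249388 0.06465390209276338
nearS [0.5173, 0.1315, 0.065]
farS [0.5912, 0.1349, 0.065]
footS [[0.5237, 0.1022, 0.01], [0.5232, 0.1606, 0.01], [0.593, 0.1639, 0.01], [0.5956, 0.1038, 0.01]]
pegS [0.4024, 0.364, 0.085]
hingeS [0.4441, 0.3209, 0.05]
```

View pics/e.png

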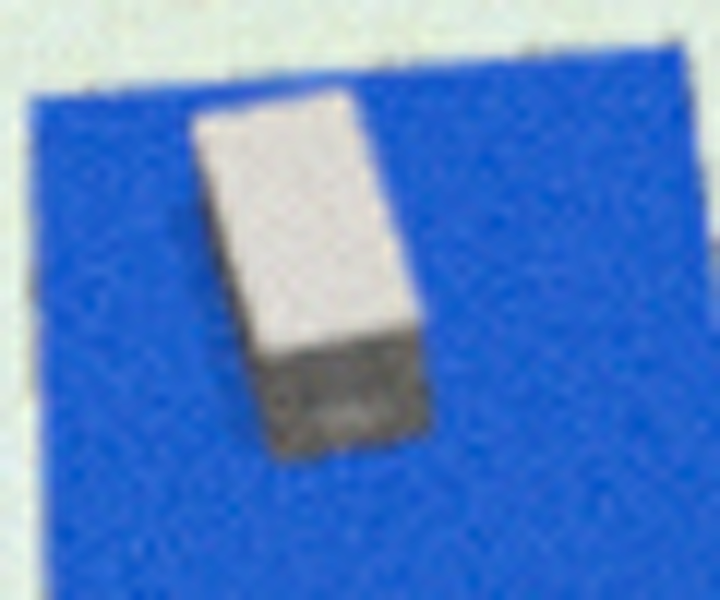

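The spacer measures 63–65 mm long, with centre near (0.471, -0.077) and yaw 16.8°. The pin is 78 mm long and the peg is 60 mm from the hinge, so these agree with the stated sizes. The +x end of the spacer looks like it has a hole, which the pin will test. I'll shut the gripper and approach the peg.

```bash
cat >> h.py <<'E'
def d(*targets):
    s=state();r=rot(s["ee_rot"]);p=np.array(s["ee_pos"])
    for t in targets:
        print(t,"tool mm",np.round(1000*r.inv().apply(np.array(t)-p),1).tolist()); p=np.array(t)
E
python3 - <<'E'
from h import *
c=np.array([.4425,.319]);T=[[.413,.392,.13],[.413,.392,.068]]
for a in np.linspace(134.3,191.6,6):
    p=c+.060*np.array([np.cos(np.radians(a)),np.sin(np.radians(a))])+.0205*np.array([.389,.921]);T.append([round(p[0],4),round(p[1],4),.068])
d(*T)
E
python3 -m crank '[[[-12.5,22.8,10],[0,0,0]],[[-12.5,22.8,10],[0,0,0]],[[-12.5,22.8,10],[0,0,0]],[[-12.5,22.8,10],[0,0,0]],[[-12.5,22.8,10],[0,0,0]],[[-12.5,22.8,10],[0,0,0]],[[-12.5,22.8,10],[0,0,0]],[[-12.5,22.8,10],[0,0,0]],[[-12.5,22.8,10],[0,0,0]],[[-12.5,22.8,10],[0,0,0]]]' 1 40
```

```text
[0.413, 0.392, 0.13] tool mm [-127.8, 227.8, 100.9]
[0.413, 0.392, 0.068] tool mm [0.1, -0.0, 62.0]
[np.float64(0.4086), np.float64(0.3808), 0.068] tool mm [-12.0, 0.3, 0.0]
[np.float64(0.4009), np.float64(0.3716), 0.068] tool mm [-11.5, -3.5, 0.0]
[np.float64(0.3952), np.float64(0.3611), 0.068] tool mm [-11.9, -1.2, 0.0]
[np.float64(0.3916), np.float64(0.3497), 0.068] tool mm [-11.9, 1.1, 0.0]
[np.float64(0.3905), np.float64(0.3377), 0.068] tool mm [-11.5, 3.7, 0.0]
[np.float64(0.3917), np.float64(0.3258), 0.068] tool mm [-10.5, 5.7, 0.0]
t: 1.03
ee_pos: [0.415, 0.3936, 0.1308]
ee_rot: [0.0, 0.833, 0.553, -0.0]
ft_force: [0.2, 0.7, -0.3]
finger_gap: -0.0
```

```bash
python3 -m crank '[[[0,0,15],[0,0,0]],[[0,0,20],[0,0,0]],[[0,0,20],[0,0,0]],[[0,0,8],[0,0,0]],[[0,0,0],[0,0,0]]]'
python3 - <<'E'
from h import *
print(state()["ee_pos"],state()["ft_force"])
f=grab_frame("scene");crop(f["img"],400,110,150,110,5,"pics/p1.png")
E
```

```text
t: 1.45
ee_pos: [0.4133, 0.3937, 0.0663]
ee_rot: [0.001, 0.833, 0.553, -0.002]
ft_force: [-0.8, -0.6, 0.5]
finger_gap: -0.0003
[0.41327841 0.39370113 0.06627589] [-0.78413747 -0.57947934  0.51994078]
```

View pics/p1.png

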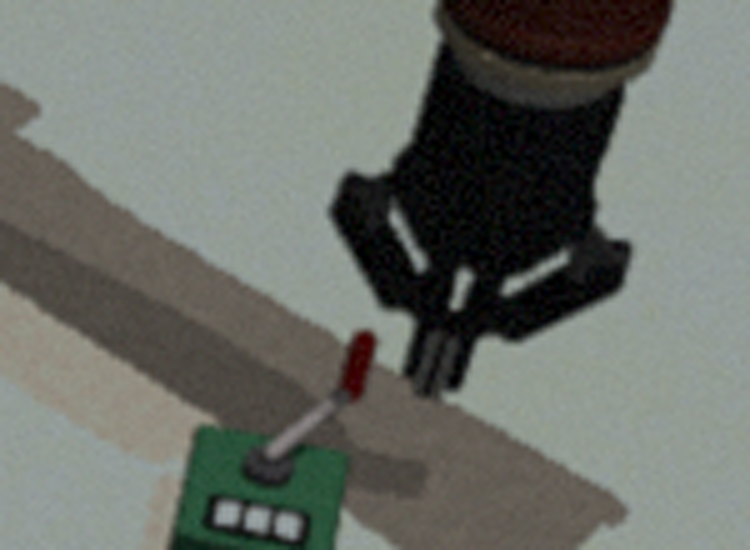

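The shut fingers at (440,380) stand clear beside the red peg at (355,370). I'll push along the arc now.

```bash
python3 -m crank '[[[-12,0,0],[0,0,0]],[[-11.5,-3.5,0],[0,0,0]],[[-12,-1,0],[0,0,0]],[[-12,1,0],[0,0,0]]]'
python3 -m crank '[[[-11.5,3.5,0],[0,0,0]],[[-6,3,0],[0,0,0]]]'
python3 - <<'E'
from h import *
print(state()["ee_pos"],state()["ft_force"])
f=grab_frame("top");crop(f["img"],140,250,110,90,7,"pics/p2.png")
E
```

```text
t: 1.83
ee_pos: [0.3924, 0.3539, 0.0699]
ee_rot: [-0.001, 0.833, 0.553, 0.001]
ft_force: [-1.2, 3.5, 1.5]
finger_gap: 0.0
t: 2.0
ee_pos: [0.3921, 0.3331, 0.0693]
ee_rot: [-0.0, 0.833, 0.553, 0.001]
ft_force: [-1.6, 3.8, 1.4]
finger_gap: -0.0002
[0.39207762 0.33313556 0.06934696] [-1.63044931  3.83252794  1.35384172]
```

View pics/p2.png

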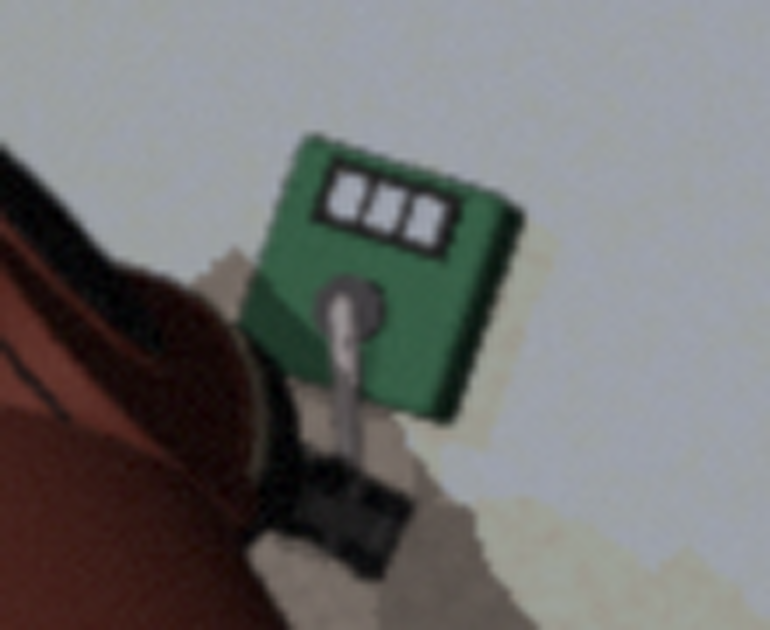

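The lever has swung to about 185°, running from the hinge at (350,300) to the fingers at (350,465). It needs a bit more before the stop.

```bash
python3 -m crank '[[[-5,3,0],[0,0,0]],[[-4,2.5,0],[0,0,0]]]'; python3 -m crank '[[[-3,1.5,0],[0,0,0]],[[0,0,0],[0,0,0]]]'
```

```text
t: 2.22
ee_pos: [0.3939, 0.3246, 0.069]
ee_rot: [-0.001, 0.833, 0.553, 0.001]
ft_force: [-4.0, 20.4, 0.9]
finger_gap: -0.0
t: 2.38
ee_pos: [0.3938, 0.3248, 0.0695]
ee_rot: [-0.003, 0.833, 0.553, 0.003]
ft_force: [-0.7, 19.2, -3.9]
finger_gap: 0.0
```

The force jumped to about 20 N and the motion stopped, so the lever is on its stop. I'll back off along the arc, then lift.

```bash
python3 -m crank '[[[0,0,0],[0,0,0]],[[14,-7,0],[0,0,0]],[[15,-5,0],[0,0,0]],[[16,-2,0],[0,0,0]],[[16,1,0],[0,0,0]],[[16,3,0],[0,0,0]],[[16,3,0],[0,0,0]],[[0,0,-35],[0,0,0]],[[0,0,-40],[0,0,0]],[[0,0,-40],[0,0,0]]]' 0.2
python3 - <<'E'
from h import *
f=grab_frame("scene");crop(f["img"],400,110,150,110,5,"pics/p3.png")
r=rot(state()["ee_rot"]).as_matrix();print(r)
d([.471,-.0766,.16],[.471,-.0766,.001])
E
```

```text
t: 3.22
ee_pos: [0.4235, 0.4068, 0.1832]
ee_rot: [0.001, 0.834, 0.552, -0.002]
ft_force: [0.5, -0.3, 0.3]
finger_gap: 0.0686
[[ 0.39025819  0.92068575  0.00602484]
 [ 0.92067599 -0.3902897   0.00544693]
 [ 0.00736634  0.00342121 -0.99996702]]
[0.471, -0.0766, 0.16] tool mm [-430.5, 230.8, 30.4]
[0.471, -0.0766, 0.001] tool mm [-1.2, -0.5, 159.0]
```

View pics/p3.png

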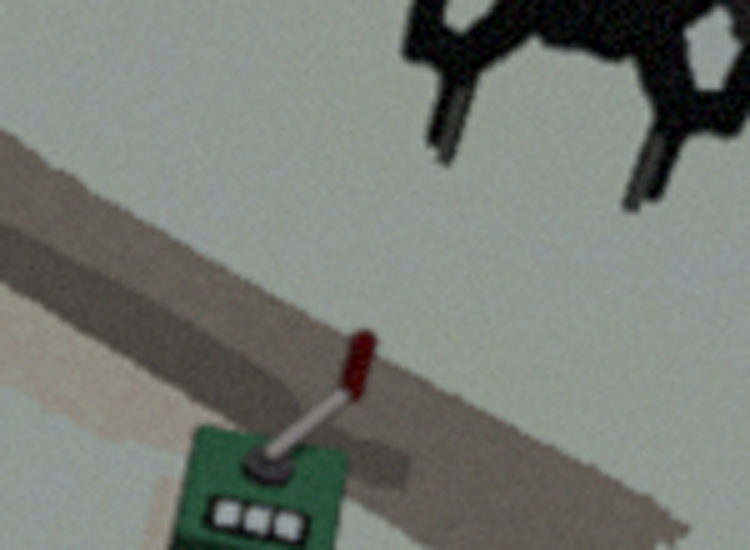

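The lever is back at rest with the peg at (360,340), the same as before. Next I'll turn 40° and travel to above the spacer.

```bash
python3 -m crank '[[[0,0,0],[0,0,-6.7]],[[0,0,0],[0,0,-6.7]],[[0,0,0],[0,0,-6.7]],[[0,0,0],[0,0,-6.7]],[[0,0,0],[0,0,-6.7]],[[0,0,0],[0,0,-6.7]],[[-39,-7.8,0],[0,0,0]],[[-39,-7.8,0],[0,0,0]],[[-39,-7.8,0],[0,0,0]],[[-39,-7.8,0],[0,0,0]]]' 0.2
python3 -m crank '[[[-39,-7.8,0],[0,0,0]],[[-39,-7.8,0],[0,0,0]],[[-39,-7.8,0],[0,0,0]],[[-39,-7.8,0],[0,0,0]],[[-39,-7.8,0],[0,0,0]],[[-39,-7.8,0],[0,0,0]],[[-39,-7.8,0],[0,0,0]],[[-30,-7.8,0],[0,0,0]]]'
python3 - <<'E'
from h import *
r=rot(state()["ee_rot"]).as_matrix();print(np.degrees(np.arctan2(r[1,0],r[0,0])),r[:,2])
d([.471,-.0766,.06],[.471,-.0766,.006])
E
```

```text
t: 4.1
ee_pos: [0.44, 0.2474, 0.1827]
ee_rot: [0.0, 0.593, 0.805, -0.001]
ft_force: [1.5, -1.4, 0.5]
finger_gap: 0.0682
t: 4.77
ee_pos: [0.4699, -0.0619, 0.1833]
ee_rot: [0.0, 0.594, 0.805, -0.001]
ft_force: [0.7, 0.9, 0.2]
finger_gap: 0.0682
107.13773802980371 [-4.20340400e-04 -1.18788761e-03 -9.99999206e-01]
[0.471, -0.0766, 0.06] tool mm [-14.2, -3.2, 123.3]
[0.471, -0.0766, 0.006] tool mm [0.1, 0.0, 54.0]
```

```bash
python3 -m crank '[[[-14,-3,15],[0,0,0]],[[0,0,35],[0,0,0]],[[0,0,35],[0,0,0]],[[0,0,33],[0,0,0]],[[0,0,0],[0,0,0]]]'
python3 - <<'E'
from h import *
print(state()["ee_pos"])
f=grab_frame("scene");a=cv2.resize(f["img"][150:250,220:320],None,fx=4,fy=4,interpolation=2)
g=grab_frame("top");b=cv2.resize(g["img"][220:320,320:420],None,fx=4,fy=4,interpolation=2)
cv2.imwrite("pics/p4.png",np.hstack([a,b]))
d([.471,-.0766,.006])
E
```

```text
t: 5.18
ee_pos: [0.4671, -0.0727, 0.06]
ee_rot: [-0.003, 0.593, 0.805, -0.004]
ft_force: [-2.0, 0.8, 0.2]
finger_gap: 0.0682
[ 0.46713108 -0.07272199  0.05997855]
[0.471, -0.0766, 0.006] tool mm [-3.7, -0.7, 59.2]
```

View pics/p4.png

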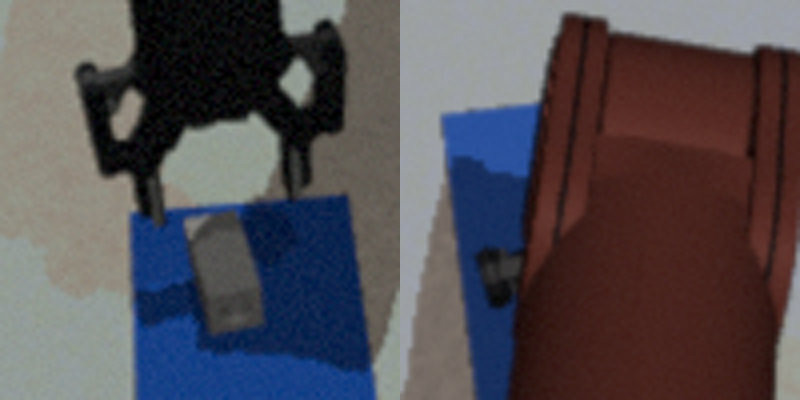

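The open fingers at (155,215) and (293,195) straddle the spacer at (225,265). I'll lower.

```bash
python3 -m crank '[[[-4,0,15],[0,0,0]],[[0,0,20],[0,0,0]],[[0,0,12],[0,0,0]],[[0,0,5],[0,0,0]],[[0,0,0],[0,0,0]]]' 0.3
python3 - <<'E'
from h import *
d([.471,-.0766,.006])
f=grab_frame("scene");crop(f["img"],220,150,100,100,6,"pics/p5.png")
E
```

```text
t: 5.7
ee_pos: [0.4735, -0.0759, 0.0143]
ee_rot: [0.0, 0.593, 0.805, 0.0]
ft_force: [-0.2, 1.0, -0.4]
finger_gap: 0.06
[0.471, -0.0766, 0.006] tool mm [0.1, -2.7, 8.3]
```

View pics/p5.png

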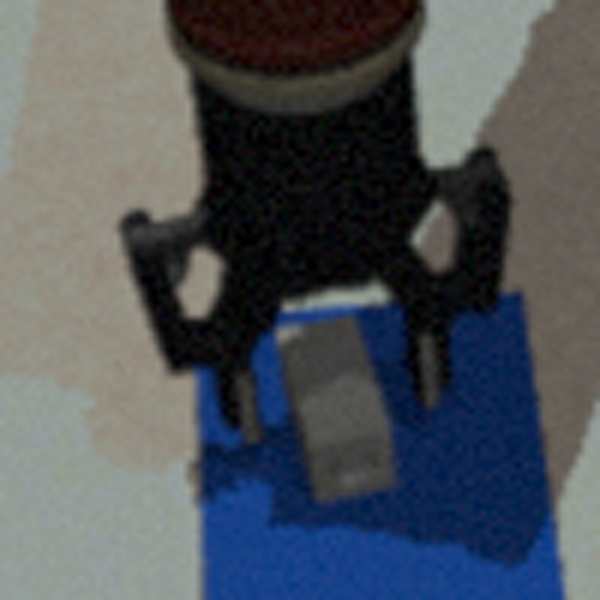

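The fingers are on both sides of the bar and roughly centred. I'll go down the last 7 mm and close.

```bash
python3 -m crank '[[[0,-2,4],[0,0,0]],[[0,0,3],[0,0,0]],[[0,0,0],[0,0,0]]]' ; python3 -m crank '[[[0,0,0],[0,0,0]],[[0,0,0],[0,0,0]],[[0,0,0],[0,0,0]],[[0,0,0],[0,0,0]],[[0,0,0],[0,0,0]],[[0,0,0],[0,0,0]]]' 1 60
```

```text
t: 6.0
ee_pos: [0.4711, -0.0763, 0.0065]
ee_rot: [0.0, 0.593, 0.805, 0.0]
ft_force: [-0.7, -0.4, 0.3]
finger_gap: 0.0596
t: 6.5
ee_pos: [0.4713, -0.0764, 0.0068]
ee_rot: [0.0, 0.593, 0.805, 0.0]
ft_force: [-2.1, -0.0, 5.9]
finger_gap: 0.0291
```

The gap is 29 mm, so the bar is gripped. I'll lift and take a close look at the +x end.

```bash
python3 -m crank '[[[0,0,-15],[0,0,0]],[[0,0,-30],[0,0,0]],[[0,0,-35],[0,0,0]],[[0,0,-40],[0,0,0]],[[0,0,0],[0,0,7.15]],[[0,0,0],[0,0,7.15]],[[0,0,0],[0,0,0]]]'
python3 - <<'E'
from h import *
s=state();r=rot(s["ee_rot"]).as_matrix();print(s["finger_gap"],s["ft_force"],np.degrees(np.arctan2(r[1,0],r[0,0])),r[:,2])
d([.4606,.1276,.115],[.4606,.1276,.0515])
f=grab_frame("scene");im=f["img"][120:240,220:340];cv2.imwrite("pics/p6.png",cv2.resize(np.clip(im*1.6,0,255).astype(np.uint8),None,fx=5,fy=5,interpolation=2))
E
```

```text
t: 7.08
ee_pos: [0.4712, -0.0763, 0.1269]
ee_rot: [0.0, 0.691, 0.723, 0.001]
ft_force: [-0.2, 1.1, -1.2]
finger_gap: 0.029
0.0290327466469016 [-0.16466037  1.10063815 -1.17640372] 92.64386741457909 [ 1.25384037e-03  4.68375572e-04 -9.99999104e-01]
[0.4606, 0.1276, 0.115] tool mm [204.1, -1.2, 12.0]
[0.4606, 0.1276, 0.0515] tool mm [-0.0, -0.1, 63.5]
```

View pics/p6.png

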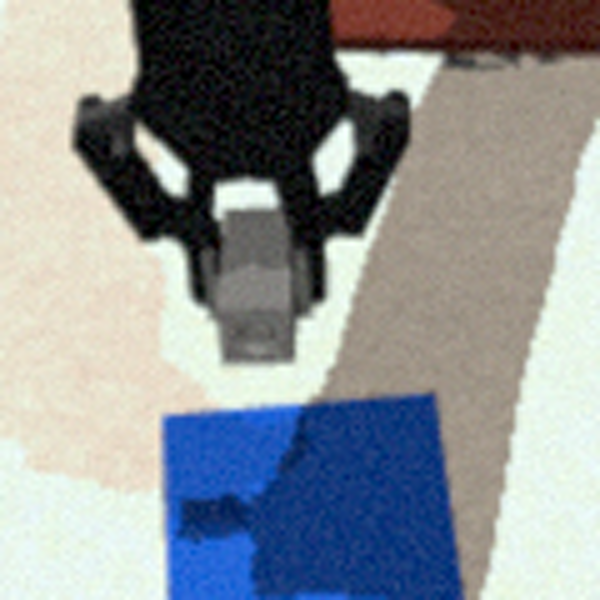

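The bar is held level, and its +x face at (258,342) shows a faint round opening. I'll carry it to the near pin end.

```bash
python3 -m crank '[[[15,0,0],[0,0,0]],[[32,0,0],[0,0,0]],[[35,0,0],[0,0,0]],[[35,0,0],[0,0,0]],[[35,0,0],[0,0,0]],[[32,0,0],[0,0,0]],[[20,-1,15],[0,0,0]],[[0,0,0],[0,0,0]]]'
python3 - <<'E'
from h import *
d([.4606,.1276,.08],[.4606,.1276,.0515])
E
```

```text
t: 7.8
ee_pos: [0.4572, 0.1318, 0.1089]
ee_rot: [-0.001, 0.684, 0.729, -0.001]
ft_force: [-1.0, 0.2, -1.6]
finger_gap: 0.0293
[0.4606, 0.1276, 0.08] tool mm [-4.4, 3.3, 28.8]
[0.4606, 0.1276, 0.0515] tool mm [0.0, 0.1, 28.5]
```

```bash
python3 -m crank '[[[0,0,0],[0,0,0]],[[-2,0,20],[0,0,0]],[[0,0,20],[0,0,0]],[[0,0,15],[0,0,0]],[[0,0,0],[0,0,0]],[[0,0,0],[0,0,0]]]'
python3 - <<'E'
from h import *
s=state();r=rot(s["ee_rot"]).as_matrix();print(s["ee_pos"],np.degrees(np.arctan2(r[1,0],r[0,0])))
d([.4606,.1276,.0515])
f=grab_frame("scene");a=cv2.resize(f["img"][160:260,320:420],None,fx=4,fy=4,interpolation=2)
g=grab_frame("top");b=cv2.resize(g["img"][210:310,230:330],None,fx=4,fy=4,interpolation=2)
cv2.imwrite("pics/p7.png",np.hstack([a,b]))
E
```

```text
t: 8.3
ee_pos: [0.4592, 0.1239, 0.0561]
ee_rot: [-0.0, 0.688, 0.725, -0.001]
ft_force: [-0.1, 0.5, -0.5]
finger_gap: 0.029
[0.45918511 0.12390681 0.05607971] 92.99839156937149
[0.4606, 0.1276, 0.0515] tool mm [3.6, 1.6, 4.6]
```

View pics/p7.png

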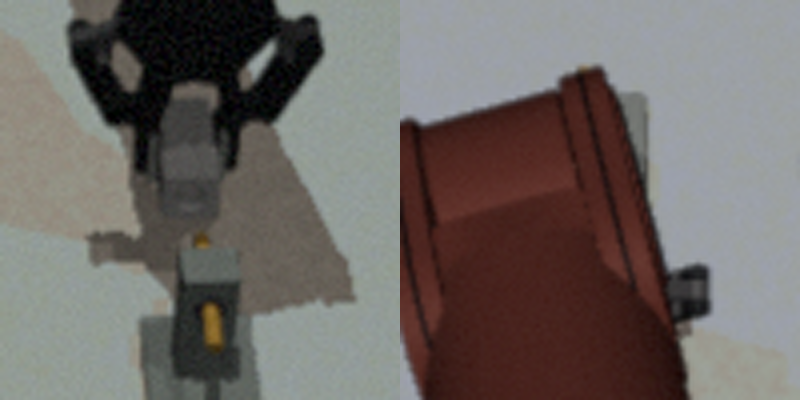

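The bar's front end at (190,210) sits short of the near pin tip at (202,240). I'll settle the arm and re-read.

```bash
python3 -m crank '[[[0,0,0],[0,0,0]],[[0,0,0],[0,0,0]]]'
python3 - <<'E'
from h import *
s=state();r=rot(s["ee_rot"]).as_matrix();print(s["ee_pos"],np.degrees(np.arctan2(r[1,0],r[0,0])))
d([.4606,.1276,.0515])
f=grab_frame("scene")
# project expected spacer front-face & held top; compare visually with picture
p=s["ee_pos"]
c=p+np.array([0,0,.0135]);ax=r[:,1];sx=r[:,0]
im=cv2.resize(f["img"][160:260,320:420],None,fx=6,fy=6,interpolation=2)
def dr(P,col):
    u=(pj(f,P)-[320,160])*6+2.5;cv2.circle(im,tuple(int(x) for x in u),3,col,-1)
for i in(-1,1):
  for k in(-1,1): dr(c+.032*ax+.015*i*sx+.015*k*np.array([0,0,1]),(0,0,255))
  dr(c-.032*ax+.015*i*sx+.015*np.array([0,0,1]),(0,255,0))
for P in([.5157,.1303,.065],[.5934,.1341,.065]):dr(np.array(P),(255,0,0))
cv2.imwrite("pics/p8.png",im)
E
```

```text
t: 8.57
ee_pos: [0.4601, 0.1254, 0.0573]
ee_rot: [0.0, 0.688, 0.725, 0.001]
ft_force: [-0.2, 0.4, -1.6]
finger_gap: 0.0292
[0.46014486 0.12539641 0.05729557] 93.00358173380788
[0.4606, 0.1276, 0.0515] tool mm [2.2, 0.6, 5.8]
```

View pics/p8.png

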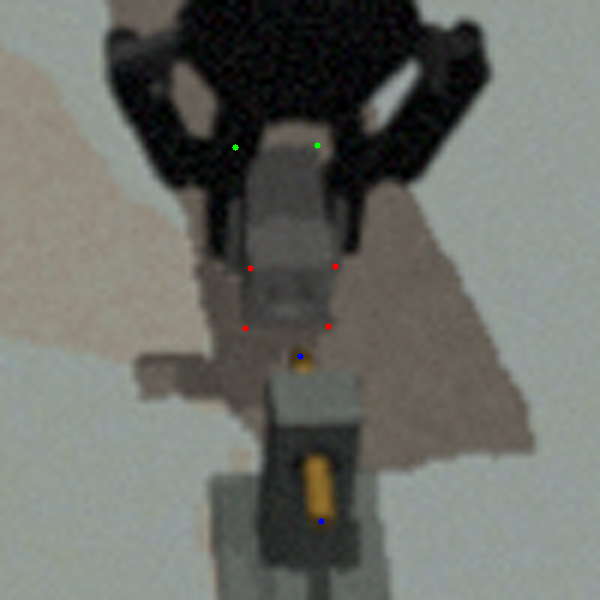

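```bash
python3 - <<'E'
from h import *
f=grab_frame("scene");im=f["img"][170:235,335:400].astype(float)
im=np.clip((im/140)**0.7*255,0,255).astype(np.uint8);cv2.imwrite("pics/p9.png",cv2.resize(im,None,fx=9,fy=9,interpolation=2))
E
```

```text
(no output)
```

View pics/p9.png

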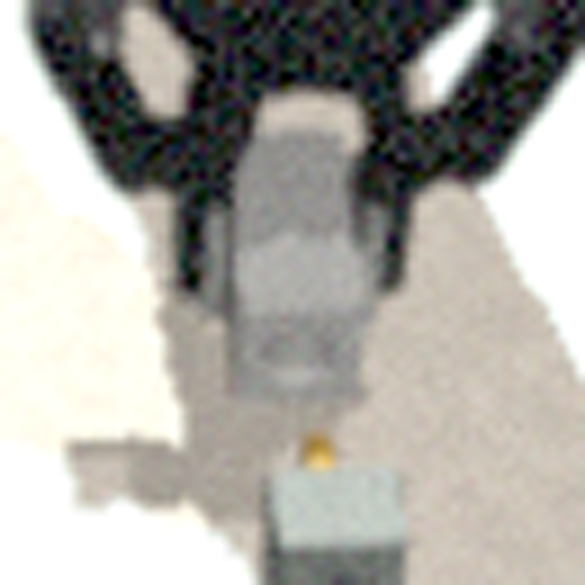

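The rear corners are just hidden by the finger links. The front face clearly shows the hole at about (292,365), with the pin tip at (318,445) a little to +y of it. I'll align: about +4.5 mm in y and 5.5 mm down.

```bash
python3 -m crank '[[[4.5,0,3],[0,0,0]],[[0,0,2.5],[0,0,0]],[[0,0,0],[0,0,0]],[[0,0,0],[0,0,0]]]'
cat > look.py <<'E'
from h import *
import sys
s=state();r=rot(s["ee_rot"]).as_matrix();print(s["ee_pos"],s["ft_force"],np.degrees(np.arctan2(r[1,0],r[0,0])),r[:,2])
f=grab_frame("scene");im=f["img"][170:235,335:400].astype(float)
im=np.clip((im/140)**0.7*255,0,255).astype(np.uint8);im=cv2.resize(im,None,fx=9,fy=9,interpolation=2)
c=s["ee_pos"]+np.array([0,0,.0135]);ax=r[:,1];sx=r[:,0]
def dr(P,col):
    u=(pj(f,P)-[335,170])*9+4;cv2.circle(im,tuple(int(x) for x in u),3,col,-1)
for i in(-1,1):
  for k in(-1,1): dr(c+.032*ax+.015*i*sx+.015*k*np.array([0,0,1]),(0,0,255))
dr(c+.032*ax,(0,0,255))
dr(np.array([.5157,.1303,.065]),(255,0,0))
cv2.imwrite(sys.argv[1],im)
E
python3 look.py pics/p10.png
```

```text
t: 9.0
ee_pos: [0.459, 0.1298, 0.0505]
ee_rot: [-0.0, 0.688, 0.725, -0.0]
ft_force: [0.4, -1.1, -1.0]
finger_gap: 0.0289
[0.45896349 0.12982532 0.0505329 ] [ 0.40672961 -1.12963465 -0.98612965] 93.01220168364082 [-5.73018116e-04 -3.90593779e-04 -9.99999760e-01]
```

View pics/p10.png

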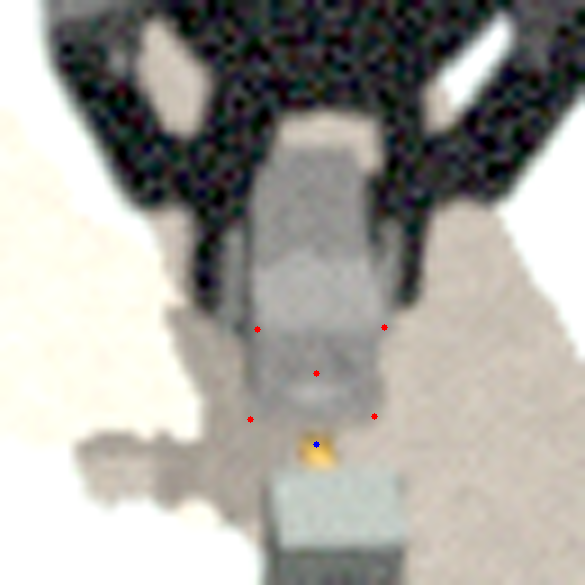

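The model overlay matches the bar edges to within a pixel. Next I'll check where the hole centre lands when it's advanced to the tip.

```bash
python3 - <<'E'
from h import *
s=state();r=rot(s["ee_rot"]).as_matrix();f=grab_frame("scene")
c=s["ee_pos"]+np.array([0,0,.0135])
for k in(.032,.0567,.0617,.0837): print(k,(pj(f,c+k*r[:,1])-[335,170])*9+4)
for P in([.5157,.1303,.065],[.517,.1303,.065],[.5157,.1303,.0695],[.5407,.1315,.065],[.5407,.1315,.0695]): print(P,(pj(f,P)-[335,170])*9+4)
E
```

```text
0.032 [316.37290328 373.60241611]
0.0567 [326.15521855 447.41244177]
0.0617 [328.17294517 462.63669591]
0.0837 [337.20596106 530.79306949]
[0.5157, 0.1303, 0.065] [316.05325252 444.70905922]
[0.517, 0.1303, 0.065] [316.2790435  448.65774705]
[0.5157, 0.1303, 0.0695] [317.34801256 431.25884848]
[0.5407, 0.1315, 0.065] [325.65206019 521.88668487]
[0.5407, 0.1315, 0.0695] [326.99855396 508.46505963]
```

Hole centre is about 2 mm too far to +y and 1 mm low. I'll correct it, then advance slowly, watching the force.

```bash
python3 -m crank '[[[-2,0,-1],[0,0,0]],[[0,5,0],[0,0,0]],[[0,5,0],[0,0,0]],[[0,5,0],[0,0,0]],[[0,0,0],[0,0,0]],[[0,0,0],[0,0,0]]]'
python3 look.py pics/p11.png
```

```text
t: 9.6
ee_pos: [0.4747, 0.1285, 0.0517]
ee_rot: [0.0, 0.689, 0.725, -0.0]
ft_force: [-0.6, -0.6, -2.3]
finger_gap: 0.0292
[0.47465672 0.12851304 0.05173217] [-0.64120952 -0.5512023  -2.27195185] 92.97308587499231 [-4.01700469e-05 -2.78612579e-04 -9.99999960e-01]
```

View pics/p11.png

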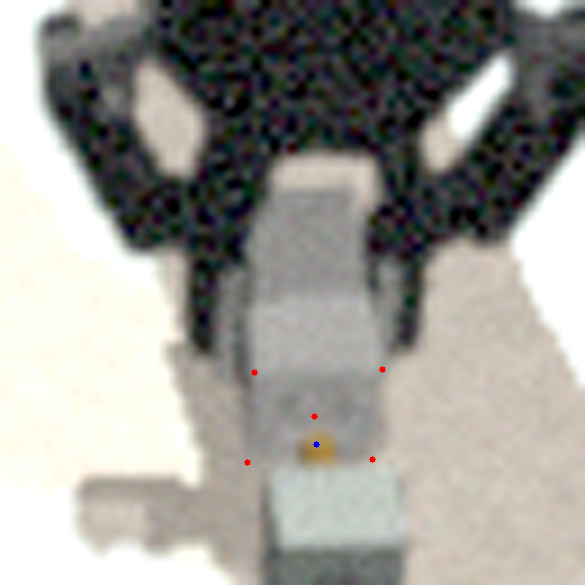

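The pin (318,450) now lines up with the hole ahead of it. I'll advance in small steps.

```bash
python3 -m crank '[[[0,4,0],[0,0,0]],[[0,4,0],[0,0,0]],[[0,4,0],[0,0,0]],[[0,2,0],[0,0,0]],[[0,0,0],[0,0,0]]]'
python3 look.py pics/p12.png
```

```text
t: 10.07
ee_pos: [0.4889, 0.1293, 0.0519]
ee_rot: [0.0, 0.688, 0.725, 0.0]
ft_force: [0.2, -0.9, -1.1]
finger_gap: 0.0293
[0.4888846  0.12930357 0.051859  ] [ 0.21805315 -0.92734611 -1.06969524] 92.97859271474222 [ 3.50078615e-04 -1.05132935e-04 -9.99999933e-01]
```

View pics/p12.png

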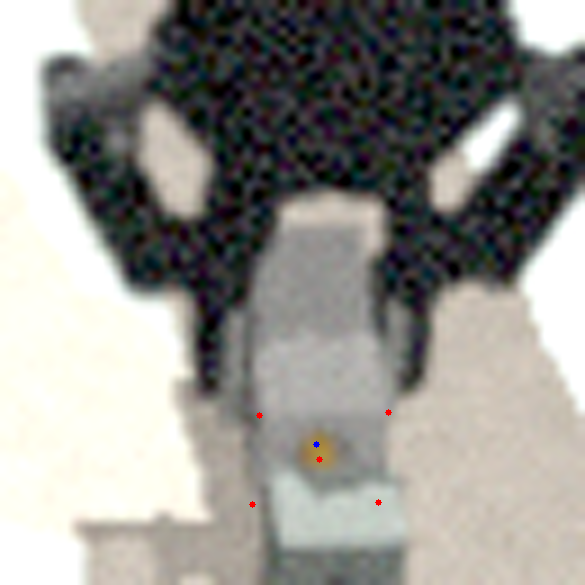

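No force and the bar front has passed the tip, so it's entering the hole. I'll continue.

```bash
python3 -m crank '[[[0,4,0],[0,0,0]],[[0,4,0],[0,0,0]],[[0,2,0],[0,0,0]],[[0,0,0],[0,0,0]]]'
python3 -m crank '[[[0,3,0],[0,0,0]],[[0,3,0],[0,0,0]],[[0,2,0],[0,0,0]],[[0,0,0],[0,0,0]],[[0,0,0],[0,0,0]],[[0,0,0],[0,0,0]]]'
python3 look.py pics/p13.png
```

```text
t: 10.45
ee_pos: [0.4989, 0.1299, 0.0519]
ee_rot: [0.0, 0.688, 0.725, 0.0]
ft_force: [-0.5, 0.8, -1.9]
finger_gap: 0.0291
t: 10.95
ee_pos: [0.5061, 0.1302, 0.0518]
ee_rot: [-0.0, 0.688, 0.725, -0.0]
ft_force: [-0.3, -0.0, -1.1]
finger_gap: 0.0292
[0.50614645 0.13020466 0.05177125] [-0.25964208 -0.04519941 -1.13643382] 92.99072297965934 [-2.22553522e-04 -1.20261494e-04 -9.99999968e-01]
```

View pics/p13.png

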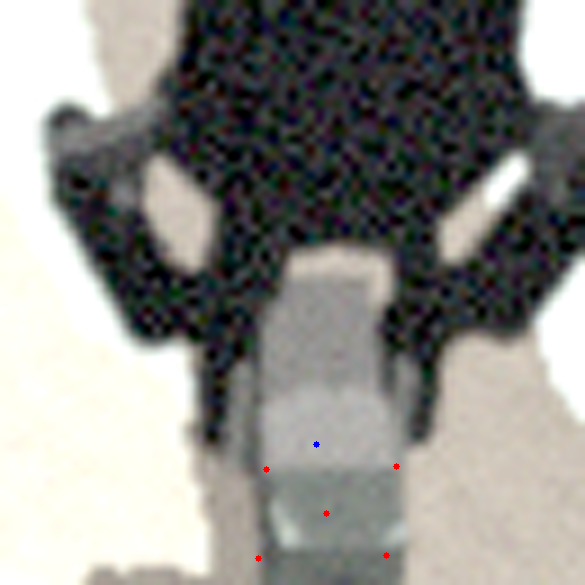

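The centre is about 10 mm from the tip. For margin I'll go 3–4 mm more, stopping if the post is felt.

```bash
python3 -m crank '[[[0,2,0],[0,0,0]],[[0,0,0],[0,0,0]]]'; python3 -m crank '[[[0,1.5,0],[0,0,0]],[[0,0,0],[0,0,0]],[[0,0,0],[0,0,0]]]'
```

```text
t: 11.17
ee_pos: [0.5085, 0.1304, 0.0519]
ee_rot: [0.0, 0.688, 0.725, 0.0]
ft_force: [-0.3, 1.2, -0.9]
finger_gap: 0.029
t: 11.42
ee_pos: [0.5098, 0.1304, 0.0518]
ee_rot: [0.0, 0.688, 0.725, -0.0]
ft_force: [0.0, 0.9, -0.9]
finger_gap: 0.0292
```

```bash
python3 -m crank '[[[0,1,0],[0,0,0]],[[0,0,0],[0,0,0]],[[0,0,0],[0,0,0]]]'
```

```text
t: 11.67
ee_pos: [0.5108, 0.1305, 0.0518]
ee_rot: [0.0, 0.688, 0.725, -0.0]
ft_force: [0.2, 0.3, -1.6]
finger_gap: 0.0292
```

The hole is about 26 mm over the pin with no resistance, so the +x end is the hole. I'll withdraw, lift, then turn it up.

```bash
python3 -m crank '[[[0,-5,0],[0,0,0]],[[0,-8,0],[0,0,0]],[[0,-10,0],[0,0,0]],[[0,-12,0],[0,0,0]],[[0,-12,0],[0,0,0]],[[0,-5,0],[0,0,0]],[[0,0,0],[0,0,0]]]'
python3 -m crank '[[[0,0,-20],[0,0,0]],[[0,0,-35],[0,0,0]],[[0,0,-35],[0,0,0]],[[0,0,-35],[0,0,0]],[[0,0,-35],[0,0,0]],[[0,0,-35],[0,0,0]],[[0,0,-35],[0,0,0]],[[0,0,0],[0,0,0]]]'
python3 -m crank '[[[-25,20,0],[0,0,0]],[[-25,25,0],[0,0,0]],[[-25,25,0],[0,0,0]],[[-25,25,0],[0,0,0]],[[0,0,0],[-5,0,0]],[[0,0,0],[-7,0,0]],[[0,0,0],[-7,0,0]],[[0,0,0],[-7,0,0]]]'
```

```text
t: 12.25
ee_pos: [0.4572, 0.1278, 0.0518]
ee_rot: [-0.0, 0.688, 0.726, -0.0]
ft_force: [-0.2, -0.7, -0.8]
finger_gap: 0.0291
t: 12.92
ee_pos: [0.4617, 0.1286, 0.2889]
ee_rot: [0.002, 0.689, 0.725, 0.005]
ft_force: [0.2, 0.1, 0.0]
finger_gap: 0.0294
t: 13.58
ee_pos: [0.5598, 0.033, 0.2822]
ee_rot: [0.157, 0.67, 0.706, 0.165]
ft_force: [-1.2, -1.1, -1.6]
finger_gap: 0.0288
```

```bash
python3 -m crank '[[[0,0,0],[-7,0,0]],[[0,0,0],[-7,0,0]],[[0,0,0],[-7,0,0]],[[0,0,0],[-7,0,0]],[[0,0,0],[-7,0,0]],[[0,0,0],[-7,0,0]],[[0,0,0],[-7,0,0]],[[0,0,0],[-7,0,0]],[[0,0,0],[-7,0,0]],[[0,0,0],[0,0,0]]]'
python3 - <<'E'
from h import *
s=state();r=rot(s["ee_rot"]).as_matrix();print(s["joints"],np.degrees(np.arccos(r[2,1])),r)
E
```

```text
t: 14.42
ee_pos: [0.5751, 0.0653, 0.2869]
ee_rot: [0.299, 0.593, 0.651, 0.368]
ft_force: [-0.6, 0.7, -0.6]
finger_gap: 0.0288
[ 0.14943037 -0.38001992 -0.30523562  2.37917125 -0.49914305  0.15384906
  1.92344883] 33.57637148716064 [[-0.11829718  0.55240654  0.82513804]
 [ 0.99187794  0.02662915  0.12437464]
 [ 0.04673264  0.83314939 -0.55107001]]
```

Joints 2 and 4 reached their limits because the tool is too close in. I'll shift outwards and up, then finish the turn.

```bash
python3 -m crank '[[[-2.7,23,16.5],[0,0,0]],[[-2.7,23,16.5],[0,0,0]],[[-2.7,23,16.5],[0,0,0]],[[-2.7,23,16.5],[0,0,0]],[[-2.7,23,16.5],[0,0,0]],[[-2.7,23,16.5],[0,0,0]],[[0,0,0],[-7,0,0]],[[0,0,0],[-7,0,0]],[[0,0,0],[-7,0,0]],[[0,0,0],[0,0,0]]]'
python3 - <<'E'
from h import *
s=state();r=rot(s["ee_rot"]).as_matrix();print(s["joints"],np.degrees(np.arccos(r[2,1])),r)
E
```

```text
t: 15.25
ee_pos: [0.7326, 0.0814, 0.358]
ee_rot: [0.305, 0.573, 0.645, 0.404]
ft_force: [-0.5, 0.3, -1.9]
finger_gap: 0.0291
[ 0.49006093 -0.07066479 -0.60542323  2.0341734  -0.73247201  0.13868854
  2.22568508] 29.538768210617402 [[-0.15837929  0.49265475  0.85569112]
 [ 0.98500442  0.01877455  0.17150456]
 [ 0.06842732  0.87002231 -0.4882406 ]]
```

Joint 6 is at its lower limit here. A level tool needs a higher forearm, so I'll move up about 25 cm, then turn.

```bash
python3 -m crank '[[[1,24,-9],[0,0,0]],[[1,24,-9],[0,0,0]],[[1,24,-9],[0,0,0]],[[1,24,-9],[0,0,0]],[[1,24,-9],[0,0,0]],[[1,24,-9],[0,0,0]],[[1,24,-9],[0,0,0]],[[1,24,-9],[0,0,0]],[[1,24,-9],[0,0,0]],[[1,24,-9],[0,0,0]]]'
python3 -m crank '[[[0,0,0],[-6,0,0]],[[0,0,0],[-6,0,0]],[[0,0,0],[-6,0,0]],[[0,0,0],[-6,0,0]],[[0,0,0],[-5,0,0]],[[0,0,0],[0,0,0]]]'
python3 - <<'E'
from h import *
s=state();r=rot(s["ee_rot"]).as_matrix();print(s["joints"],np.degrees(np.arccos(r[2,1])),r)
E
```

```text
t: 16.08
ee_pos: [0.7723, 0.0781, 0.6127]
ee_rot: [0.307, 0.575, 0.644, 0.401]
ft_force: [-0.5, -0.4, -0.9]
finger_gap: 0.029
t: 16.58
ee_pos: [0.7699, 0.0948, 0.6264]
ee_rot: [0.391, 0.501, 0.574, 0.516]
ft_force: [-0.1, 1.0, -1.3]
finger_gap: 0.0287
[ 0.22247341 -0.16368789 -0.32666023  1.81245308 -1.01539741  0.13291722
  2.47830038] 10.06285707964138 [[-0.19321771  0.17124578  0.96609616]
 [ 0.97878894 -0.03471195  0.20190912]
 [ 0.06811117  0.98461666 -0.16090651]]
```

Now 10° from vertical. I'll trim a little more, going up 40 mm and turning a few degrees.

```bash
python3 -m crank '[[[0,20,0],[0,0,0]],[[0,20,0],[0,0,0]],[[0,0,0],[-4,0,0]],[[0,0,0],[-4,0,0]],[[0,0,0],[0,0,0]],[[0,0,0],[0,0,0]],[[0,0,0],[0,0,0]],[[0,0,0],[0,0,0]]]'
python3 - <<'E'
from h import *
s=state();r=rot(s["ee_rot"]).as_matrix();print(s["joints"],np.abs(s["dq"]).max(),np.degrees(np.arccos(r[2,1])))
f=grab_frame("scene");cv2.imwrite("pics/p14.png",f["img"])
g=grab_frame("top");cv2.imwrite("pics/p15.png",g["img"])
print(pj(f,s["ee_pos"]))
E
```

```text
t: 17.25
ee_pos: [0.7753, 0.0941, 0.6762]
ee_rot: [0.404, 0.486, 0.561, 0.535]
ft_force: [0.6, 0.1, -1.4]
finger_gap: 0.0288
[ 0.16601621 -0.16135076 -0.27038907  1.75660884 -1.03401818  0.13089875
  2.5030146 ] 0.03332453558074277 6.940589804192972
[387.72543084 -62.23437718]
```

View pics/p14.png

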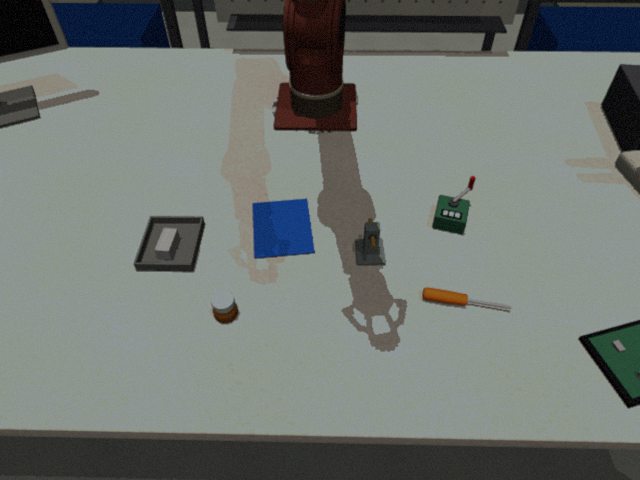

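View pics/p15.png

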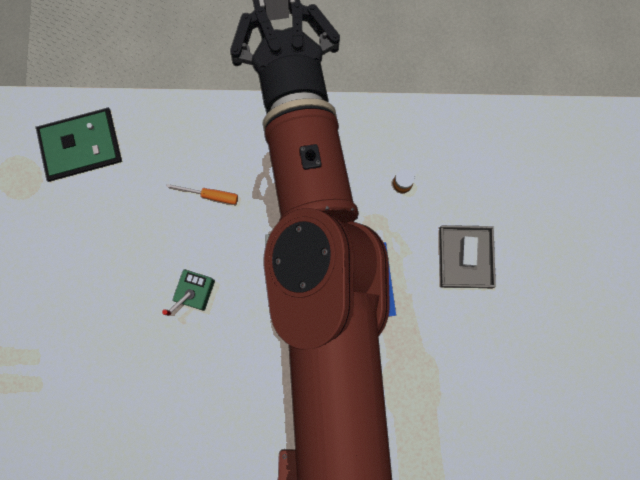

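The lever peg (472,183) is at rest, and the spare, jar and screwdriver are where they were. The spacer shows at the top of the top view, around (278,8). I'll settle the arm and check the hole.

```bash
python3 -m crank '[[[0,0,0],[0,0,0]],[[0,0,0],[0,0,0]],[[0,0,0],[0,0,0]],[[0,0,0],[0,0,0]],[[0,0,0],[0,0,0]],[[0,0,0],[0,0,0]]]'
python3 - <<'E'
from h import *
s=state();r=rot(s["ee_rot"]).as_matrix();print(s["ee_pos"],np.abs(s["dq"]).max(),np.degrees(np.arccos(r[2,1])),s["finger_gap"])
g=grab_frame("top");im=g["img"][0:60,240:320].astype(float);im=np.clip((im/200)**.7*255,0,255).astype(np.uint8)
cv2.imwrite("pics/p16.png",cv2.resize(im,None,fx=8,fy=8,interpolation=2))
E
```

```text
t: 17.85
ee_pos: [0.7753, 0.0937, 0.6762]
ee_rot: [0.405, 0.486, 0.561, 0.535]
ft_force: [-0.1, 0.6, -2.5]
finger_gap: 0.029
[0.77531036 0.0937271  0.67623209] 0.0024956317390408757 6.9057122131703235 0.0290061270044183
```

View pics/p16.png

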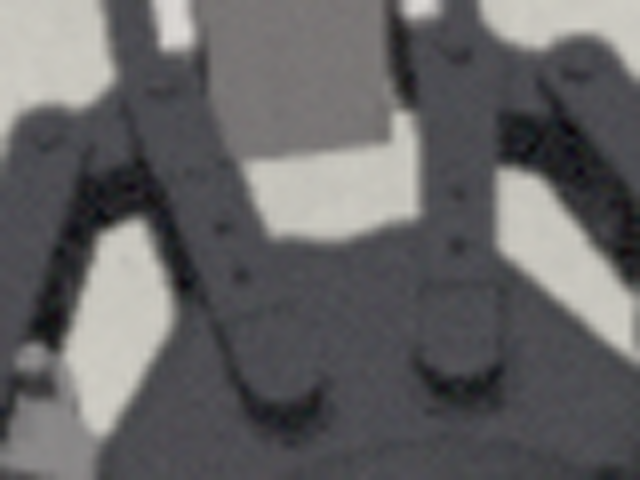

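The part of the upper face in the frame shows the bar firmly between the pads (gap 29.0 mm). The hole itself falls outside the picture. The arm is still and the tilt is 6.9°. Handing in.

```bash
python3 - <<'E'
from rig import *
print(job_done()); s=state(); print(s["ee_pos"],s["finger_gap"])
E
```

```text
the job is handed in; nothing more can be done
None
the job is handed in; nothing more can be done
```

The job is handed in at about 18 s of the 72 s allowed; no verdict was given.

- **Tally lever:** I swung it until the force jumped to about 20 N and motion stopped at its stop. I then let it go, and pictures show the peg back at its rest position.
- **Finding the hole:** The end of the spacer facing away from the robot (+x) has the hole. I tried it on the near end of the pin, and it slid on about 26 mm by measured position with no noticeable contact force. No other end needed trying.
- **Final hold:** The spacer is gripped at a gap of 29 mm with the 60 N grip setting. The tool is at a height of 0.676 m, clear of everything, and the axis is 6.9° from vertical with joint speeds near zero.
- **Other items:** The last pictures show the spare in its tray and the jar, screwdriver and lever unmoved.

**Not confirmed:**
- The hole could not be seen in the final pose, because the spacer's upper end is outside both pictures. That it faces up rests on the pin test and the known rotation afterwards.
- The two cameras disagreed by 2–5 mm on positions. I averaged them and corrected by eye at the pin.
- The turn to vertical first hit joint limits, so I moved farther out and up to finish it.

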